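# Scoop ball knobs from a sloping chute into a pot

### The arm

A 7-joint arm with a two-finger parallel gripper is mounted at the origin on the work surface. World frame = base frame: x ahead of the robot, y to its left, z up, the work surface at z = 0. Lengths are in m, angles in rad, forces in N, time in s.
With the tool pointing down it reaches from about 0.4 to 0.85 m from the base axis. Payload 4.5 kg.
Tool frame: the origin (TCP) lies at the very end of the fingers, on their centre line; the grasp point (between the pads) lies 19 mm behind it; z points along the fingers, y is the line along which they close (so a half turn about z gives the same grasp; the last joint's range is limited). The gripper opens to 88 mm and grips with 3 to 60 N. Pads are 18 mm wide; open, the fingers measure 123 mm over their backs; the gripper's body (75 mm by 187 mm) begins 45 mm behind the grasp point.
Start: joints at [-1.283, 0.689, -0.195, 1.565, 0.157, 0.902, -0.215], TCP at [0.157, 0.605, 0.239] pointing down, gripper open.
Joint ranges: [-3.01, 3.01], [-0.46, 2.08], [-1.47, 1.51], [0.13, 2.56], [-1, 4.14], [0.04, 2.09], [-2.66, 2.66]. Speed limits (rad/s): [2.57, 2.57, 3.14, 3.14, 3.14, 3.14, 3.14].

### API

Orientations are given as a unit quaternion [x, y, z, w].
In Python, from plant import r gives the robot as it stands. The module is installed in compiled form; this text tells all that it offers.
- The arm moves only by the tool step_arm, never from a script. Its argument "increments" is a list of rows, each a list of 2 entries, a list of its own where there are three numbers: the shift along the world's x, y, z in cm, then the turn, a rotation vector about the world's x, y, z in degrees. A call has exactly 10 rows; each row shifts and turns the commanded pose from where the row before left it; what a row does not reach is not made up. A row lasts 1/10 s, in which the tool goes at most 50 mm and 8.59 degrees, less where a joint would pass 70% of its speed; a pose out of reach is approached as far as the arm can. A call is refused whole if a number of a shift passes 5 or a number of a turn 8.59, either way. A call with a gripper value outside its range is refused whole. "fingers" is the opening, from 0 (shut) to 1 (fully open), set as the call begins (left out, the last holds). The fingers move at their own pace and stop on an object; "grip_force" is the grip in N (left out, the last holds). Time passes only in rows, so rows that do not move let the fingers close, or fill a call up. It gives the time, the measured TCP pose, the force, the opening and the grip force at its end, in the units of the state.
- r.get_state(): the state, without advancing time (a new reading comes with each control period).
- r.snapshot(name): name is "side" or "top"; returns (picture, depth): 420x560x3 uint8, red, green, blue; 420x560 float32, m along the optical axis (not along the pixel's ray), 0 where there is no reading.
- r.calibration(name): a dict with "fov_y" (degrees; the focal length in pixels is half the picture's height over the tangent of half this angle, whatever the lens; pixels are square), "cx", "cy" (the principal point, pixels), "k1" (the pictures are not rectified: a ray, as slopes to the right and down, at radius r is drawn at 1 + k1 r^2 times it, then the intrinsics apply), "R" (3x3) and "t" (3): a world point X has camera coordinates R X + t. Camera axes: x right, y down, z forward; pixel columns grow to the right and rows downward; lengths in m; the calibration is good to about 2 mm. A picture is of the moment at which its call begins. calibration takes no time and is no camera call.
- r.finish_job(): hands the job in; it is judged then, once.
The state is a dict: "clock": time; "q": joint angles; "qd": joint speeds; "joint_torque": joint torques, N m; "tool_pos": TCP position; "eef_rot": TCP orientation; "contact_force": force on the tool from outside, world axes, zero at the start; "moment": the same for the moment, N m; "opening": opening from 0.0 (shut) to 1.0 (fully open); "finger_force": force on a finger pad.
Only numpy, scipy, OpenCV 4.12 (cv2) and the standard library are available. Lean on these libraries where they do the work, as an engineer would, in place of code of your own. Each camera call takes 0.05 s, during which the arm holds its last target. There are 200 camera calls.

### The job

Take the scoop by its handle, scoop at least three of the five red ball knobs out of the sloping chute, and tip them into the blue pot, without handling the knobs with the fingers. Any knob not put in the pot must stay in the chute. Then lay the scoop flat on the bench, right way up, and leave the pot standing and the glue bottle, tin and hand plane undisturbed.

Things in the scene. Friction and masses are not known exactly. Their poses are not given: they have to be found in the camera images.
- chute: sloping plywood knob chute fixed to the bench, 126 mm wide over all. Origin: on the bench under its middle; z up; low, closed end to its own -x (towards the robot), high end at +x open. Flat floor 90 mm long, rising at 25 deg from the low corner (x -30, z 20 mm) to the open upper edge (x 52, z 58 mm). Inner width 110 mm (y -55 to 55); side walls 8 mm thick, 46 mm off the floor
- chute_corner (a point): middle of the chute's low inner corner line, where the floor meets the end board; axes as the chute's. From here a short end board rises at 35 deg from level towards -x (120 deg to the floor) for 22 mm, and there meets a plain upright board (inner face at chute x -48 mm) whose top is 95 mm above the bench
- scoop: loose aluminium scoop with dark wooden handle, about 0.18 kg. Origin: underside, under the middle of its flat blade; z up when it lies flat; nose (open end) to its own -x, handle to +x. Blade 90 mm long (x -45 to 45), 100 mm wide, inner width 95 mm, sheet 2.5 mm thick; side walls 36 mm tall from x -5 mm back, 20 mm tall at x -20 to -5, none further forward; back wall 56 mm tall
- scoop_nose (a point): middle of the nose's lower edge (scoop x -45 mm, z 0); axes as the scoop's
- scoop_bowl (a point): the middle of the scoop's bowl (scoop x 0, y 0, z 15 mm)
- scoop_grip (a point): a good point to grip the handle, on its centre line (scoop x 65 mm, z 43 mm); axes as the scoop's. The handle is a straight bar along the scoop's x from x 45 to 140 mm, 22 mm wide (y), 26 mm tall, flat-sided, centre line 43 mm above the underside; grip it firmly (50 N or more), a light grip lets the scoop swivel
- pot: loose round blue pot, open at the top, about 0.35 kg, mouth 130 mm across (somewhat narrower at the base), 85 mm tall, wall 4 mm. Origin: centre of its underside; z up
- pot_middle (a point): the middle of the pot's inside, on its axis 40 mm above its underside
- glue: bystander: yellow glue bottle with a red cap, 60 mm across, 150 mm tall, standing; origin under its base
- tin: bystander: closed green tin with a paper label, 84 mm across, 90 mm tall, standing; origin under its base
- plane: bystander: wooden hand plane 200 mm long (its x), 55 mm wide, up to about 85 mm tall; origin under its middle
- knob1: red ball knob for jig handles, polished slippery plastic, a plain ball 25 mm across that rolls, 11 g, with a small brass dot; origin at its centre. The five knobs lie loose at the low end of the chute, three spread along the corner and two just behind them
- knob2: red ball knob for jig handles, polished slippery plastic, a plain ball 25 mm across that rolls, 11 g; as knob1, origin at its centre
- knob3: red ball knob for jig handles, polished slippery plastic, a plain ball 25 mm across that rolls, 11 g; as knob1, origin at its centre
- knob4: red ball knob for jig handles, polished slippery plastic, a plain ball 25 mm across that rolls, 11 g; as knob1, origin at its centre
- knob5: red ball knob for jig handles, polished slippery plastic, a plain ball 25 mm across that rolls, 11 g; as knob1, origin at its centre
There are look-alikes about, which are no part of the job. Of the things that look like the scoop, the smallest one is meant.

How it is judged:
By the outcome, as a careful person would: the job done as asked, in the order asked, and still so for the second after the job is handed in, with the robot touching nothing.
It also fails if it takes over 72 s, if anything falls off the work surface, if the arm or the gripper's body presses on something with over 40 N, if the wrist force passes 120 N, or if a joint passes its speed limit or range.

## Working session

There is one attempt and no reset: what is moved stays moved. The work goes in short steps, Python scripts to look and compute and a tool call to move; the robot and the scene stay as the last step left them, time stands still between calls to the robot, and variables do not carry over. Pictures are saved under pics/ and viewed, at most 13 in all, crops included, and the job is handed in when it is done.

Besides the shell and the picture viewer there is one more tool, called after "Emit:" as name(argument=value, ...), one argument or row to a line, values as JSON. step_arm: Moves the arm, as the interface text tells. Its arguments: {"type":"object","properties":{"increments":{"type":"array","items":{"type":"array"}},"fingers":{"type":"number"},"grip_force":{"type":"number"}},"required":["increments"]}

```bash
mkdir -p pics; cat > h.py <<'E'
import numpy as np, cv2
from plant import r
from scipy.spatial.transform import Rotation as R
def cal(n):
    c=r.calibration(n); f=210/np.tan(np.radians(c["fov_y"])/2)
    K=np.array([[f,0,c["cx"]],[0,f,c["cy"]],[0,0,1]]); return K,np.array([c["k1"],0,0,0.]),np.array(c["R"]),np.array(c["t"])
def cloud(n,d):
    K,D,Rm,t=cal(n); v,u=np.mgrid[:420,:560]
    p=cv2.undistortPoints(np.stack([u,v],-1).reshape(-1,1,2).astype(float),K,D).reshape(420,560,2)
    X=np.dstack([p*d[...,None],d]); return (X-t)@Rm
def snap(n,tag):
    im,d=r.snapshot(n); cv2.imwrite(f"pics/{tag}.png",im[...,::-1]); np.savez(f"{tag}.npz",im=im,P=cloud(n,d),d=d); return im,d
E
python3 - <<'E'
from h import *
a,_=snap("top","top0"); b,_=snap("side","side0")
s=r.get_state(); print(s["clock"],s["tool_pos"],s["eef_rot"],s["opening"])
for n in("top","side"):
  K,D,Rm,t=cal(n); print(n,-Rm.T@t,Rm[2],K[0,0],D[0])
E
```

```text
0.1 [0.15681654 0.60444075 0.23800182] [ 1.26533720e-01  9.91961983e-01 -7.99030055e-04 -5.51674431e-05] 0.997058400330652
top [0.40412679 0.1046118  1.56160264] [ 7.39770101e-02  7.31937668e-04 -9.97259678e-01] 539.9293265635987 -0.0012093074318671986
side [ 0.11328572 -0.90500464  0.9100818 ] [ 0.28648328  0.73315118 -0.61677927] 453.5986737069307 -0.0446278065891648
```

View pics/top0.png

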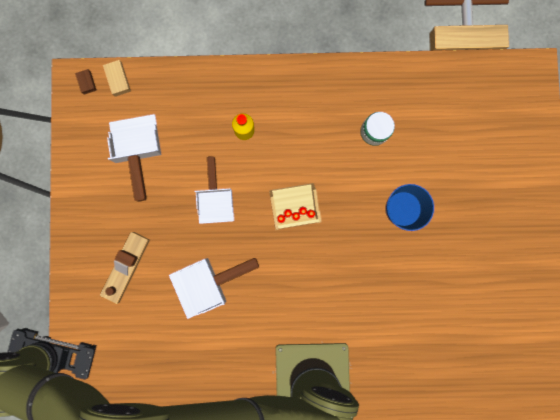

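View pics/side0.png

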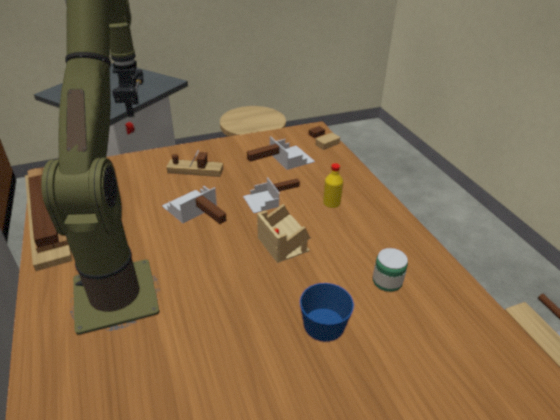

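Scoop look-alikes in the top view: (134,137) with its handle towards the robot, (197,288) with its handle to the right, and (215,206) with its handle pointing up. The one at (215,206) looks smallest. The chute is at (296,207), the pot at (410,207), the tin at (379,127), the glue at (242,126) and the plane at (125,268). Next I'll measure these and check with a crop.

```bash
python3 - <<'E'
from h import *
z=np.load("top0.npz"); im,P=z["im"],z["P"]
hsv=cv2.cvtColor(im,cv2.COLOR_RGB2HSV)
def rect(name,box,m):
    u0,v0,u1,v1=box; mm=np.zeros(m.shape,bool); mm[v0:v1,u0:u1]=m[v0:v1,u0:u1]
    n,l,st,c=cv2.connectedComponentsWithStats(mm.astype(np.uint8)); k=1+np.argmax(st[1:,4]); X=P[l==k]
    X=X[X[:,2]>-.02]; q=cv2.minAreaRect(X[:,:2].astype(np.float32)*1000); print(name,len(X),[np.round(a,1) for a in q],"z",np.round(np.percentile(X[:,2],[1,20,50,95,99]),4)); return X
H=P[...,2]
grey=(hsv[...,1]<60)&(hsv[...,2]>110)
dark=(hsv[...,2]<110)&(H>.02)
for n,b in dict(A=(95,105,170,205),B=(160,250,265,325),C=(185,150,245,230)).items():
    rect(n+" blade",b,grey); rect(n+" handle",b,dark)
rect("pot",(370,170,450,245),(hsv[...,0]>100)&(hsv[...,0]<130)&(hsv[...,1]>100))
X=rect("potrim",(370,170,450,245),H>.075); print(cv2.minEnclosingCircle(X[:,:2].astype(np.float32)*1000))
X=rect("tin",(350,100,410,155),H>.08);X=rect("glue",(220,100,265,150),H>.03);rect("plane",(90,220,155,310),H>.01)
X=rect("chute",(255,170,335,240),H>.01);X=rect("chute top",(255,170,335,240),H>.085)
red=((hsv[...,0]<8)|(hsv[...,0]>172))&(hsv[...,1]>150)
red[:175]=0;red[245:]=0;red[:,:255]=0;red[:,335:]=0
n,l,st,c=cv2.connectedComponentsWithStats(red.astype(np.uint8))
for k in range(1,n): print("red",c[k],st[k,4],P[l==k].mean(0).round(4),P[l==k].max(0).round(4))
c1=cv2.resize(im[145:245,180:340],None,fx=5,fy=5,interpolation=2)
cv2.imwrite("pics/c1.png",c1[...,::-1])
E
```

```text
A blade 1904 [array([554.4, 364.1]), array([573.1, 176.6]), np.float64(42.8)] z [-0.0063 -0.0008  0.0028  0.0641  0.0765]
A handle 121 [array([580.2, 467.8]), array([130. ,  16.4]), np.float64(3.6)] z [0.0398 0.0523 0.0623 0.0745 0.0772]
B blade 1996 [array([299.7, 232.8]), array([141.1, 315.6]), np.float64(21.8)] z [-0.0062 -0.0006  0.0026  0.0661  0.0777]
B handle 15 [array([306.3, 261.3]), array([28.6,  8.2]), np.float64(88.1)] z [0.0269 0.0392 0.0693 0.0766 0.0777]
C blade 1182 [array([484.1, 208.3]), array([237.1, 111.2]), np.float64(77.5)] z [-0.0069 -0.0015  0.002   0.0409  0.058 ]
C handle 15 [array([586.2, 261.7]), array([40.8,  1. ]), np.float64(1.6)] z [0.0362 0.042  0.0482 0.055  0.0551]
pot 1689 [array([ 423.2, -126. ]), array([125.4, 445.4]), np.float64(20.5)] z [-0.0037  0.0028  0.0092  0.0837  0.0877]
potrim 285 [array([ 474.5, -117. ]), array([127.3, 447.3]), np.float64(1.7)] z [0.0752 0.0791 0.0825 0.0884 0.0918]
((446.5870056152344, -117.8368911743164), 226.46487426757812)
tin 625 [array([581.9, -49.1]), array([ 77.3, 463.7]), np.float64(39.7)] z [0.0806 0.0856 0.0885 0.0939 0.0986]
glue 440 [array([580. , 133.4]), array([351.5,  58.5]), np.float64(18.7)] z [0.0324 0.0884 0.1029 0.1508 0.1535]
plane 1510 [array([389.4, 372.8]), array([170.5, 509.5]), np.float64(21.6)] z [0.0134 0.0259 0.0303 0.0738 0.0825]
chute 1839 [array([479.9,  45.9]), array([132.7, 138.4]), np.float64(8.5)] z [0.0186 0.0335 0.0455 0.0954 0.1003]
chute top 192 [array([448.9,  43.3]), array([ 48.2, 144. ]), np.float64(17.6)] z [0.0867 0.091  0.0938 0.0994 0.2337]
red [295.98564593 214.00956938] 209 [0.4676 0.0367 0.0581] [0.4877 0.1046 1.5616]
```

View pics/c1.png

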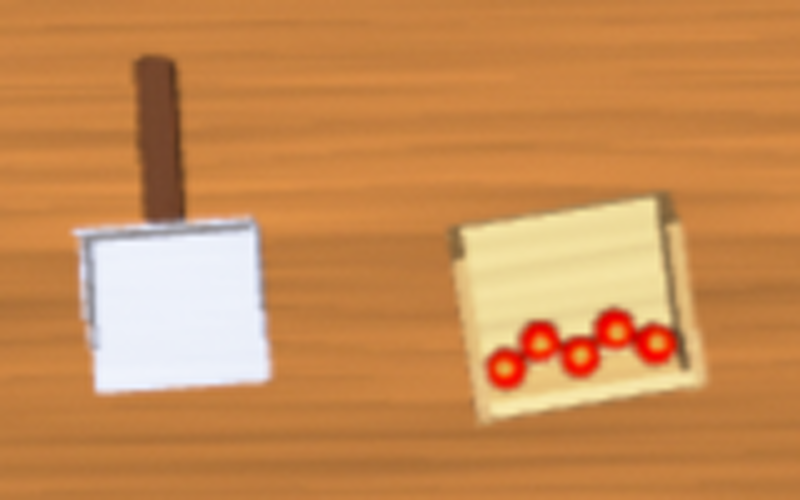

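Crop: the scoop at (215,206) has its nose edge at full-picture (199..234, 222) and its handle up to (211,156). It's clearly the smallest: its back wall measures about 56 mm high, against about 77 mm for the other two. Knobs are at (281,219), (288,213), (296,216), (303,211) and (311,214).

```bash
cat >> h.py <<'E'
def px(n,u,v,z):
    K,D,Rm,t=cal(n); p=cv2.undistortPoints(np.array([[[u,v]]],float),K,D)[0,0]
    w=Rm.T@np.array([p[0],p[1],1.]); c=-Rm.T@t; return c+w*(z-c[2])/w[2]
E
python3 - <<'E'
from h import *
z=np.load("top0.npz"); im,P,d=z["im"],z["P"],z["d"]; ok=d>0
f=lambda a,b,h:px("top",180+(a+.5)/5-.5,145+(b+.5)/5-.5,h)[:2].round(4)
print("handle",f(155,60,.056),f(165,220,.056)); print("nose",f(97,392,0),f(270,379,0)); print("back top",f(75,232,.056),f(252,219,.056))
print("chute top end",f(482,423,.095),f(705,385,.095)); 
for p in [(508,368),(541,341),(580,356),(615,328),(655,343)]: print("knob",p,f(*p,.05))
def pts(b,lo,hi):
    u0,v0,u1,v1=b; X=P[v0:v1,u0:u1][ok[v0:v1,u0:u1]]; return X[(X[:,2]>lo)&(X[:,2]<hi)]
def mr(n,X): 
    X=X.astype(np.float32); q=cv2.minAreaRect(X[:,:2]*1000); print(n,len(X),[np.round(a,1) for a in q])
mr("scoop handle",pts((200,150,222,184),.03,.07)); mr("backwall",pts((190,180,240,195),.04,.07)); mr("scoop all",pts((190,150,240,230),.012,.07))
mr("chute",pts((260,175,330,240),.012,.11)); mr("chute endtop",pts((260,175,330,240),.088,.1))
for n,b,lo,hi in [("pot",(370,170,450,245),.078,.092),("tin",(350,100,410,155),.085,.095),("glue",(220,100,265,150),.09,.16),("glueall",(220,100,265,150),.02,.16)]:
    X=pts(b,lo,hi); print(n,len(X),X.min(0).round(3),X.max(0).round(3),cv2.minEnclosingCircle(X[:,:2].astype(np.float32)*1000))
E
```

```text
handle [0.6345 0.2725] [0.544  0.2681]
nose [0.4502 0.3148] [0.4556 0.2147]
back top [0.5384 0.3186] [0.5435 0.2194]
chute top end [0.4261 0.0934] [ 0.4441 -0.0281]
knob (508, 368) [0.4572 0.0778]
knob (541, 341) [0.4719 0.059 ]
knob (580, 356) [0.4631 0.0374]
knob (615, 328) [0.4783 0.0174]
knob (655, 343) [ 0.4694 -0.0048]
scoop handle 224 [array([597.9, 273.2]), array([78.1, 23.4]), np.float64(2.0)]
backwall 133 [array([550.8, 267.8]), array([97.3, 35.7]), np.float64(85.3)]
scoop all 425 [array([557.2, 270.4]), array([159.7, 100.5]), np.float64(2.2)]
chute 1825 [array([491. ,  41.3]), array([112.4, 126.2]), np.float64(8.2)]
chute endtop 226 [array([482.5,  40.2]), array([ 92.7, 125.7]), np.float64(8.2)]
pot 248 [ 0.416 -0.34   0.078] [ 0.543 -0.211  0.091] ((478.8383483886719, -274.81201171875), 65.41287231445312)
tin 503 [ 0.669 -0.236  0.085] [ 0.744 -0.161  0.095] ((706.2420043945312, -197.49656677246094), 39.061279296875)
glue 342 [0.691 0.153 0.09 ] [0.749 0.208 0.157] ((719.1089477539062, 179.7944793701172), 29.802066802978516)
glueall 449 [0.688 0.151 0.021] [0.749 0.209 0.157] ((718.667724609375, 180.7998046875), 30.33314323425293)
```

Emit:
step_arm(
  increments=[
    [[2.2,-1.8,0],[0,0,1.74]],
    [[2.2,-1.8,0],[0,0,1.74]],
    [[2.2,-1.8,0],[0,0,1.74]],
    [[2.2,-1.8,0],[0,0,1.74]],
    [[2.2,-1.8,0],[0,0,1.74]],
    [[2.2,-1.8,0],[0,0,1.74]],
    [[2.2,-1.8,0],[0,0,1.74]],
    [[2.2,-1.8,0],[0,0,1.74]],
    [[2.2,-1.8,0],[0,0,1.74]],
    [[2.2,-1.8,0],[0,0,1.74]],
  ],
  fingers=1,
)

```text
clock: 1.1
tool_pos: [0.3776, 0.4239, 0.2384]
eef_rot: [-0.026, 1.0, -0.0, -0.0]
contact_force: [-0.4, -0.7, -0.3]
opening: 1.001
finger_force: 0.0
```

Emit:
step_arm(
  increments=[
    [[2.3,-1.92,-0.5],[0,0,0]],
    [[2.3,-1.92,-0.5],[0,0,0]],
    [[2.3,-1.92,-0.5],[0,0,0]],
    [[2.3,-1.92,-0.5],[0,0,0]],
    [[2.3,-1.92,-0.5],[0,0,0]],
    [[2.3,-1.92,-0.5],[0,0,0]],
    [[2.3,-1.92,-0.5],[0,0,0]],
    [[2.3,-1.92,-0.5],[0,0,0]],
    [[0,0,-3],[0,0,0]],
    [[0,0,-3],[0,0,0]],
  ],
)

```text
clock: 2.1
tool_pos: [0.5623, 0.2701, 0.1381]
eef_rot: [-0.023, 1.0, 0.0, 0.001]
contact_force: [-0.8, 0.5, 0.0]
opening: 0.998
finger_force: 0.0
```

Emit:
step_arm(
  increments=[
    [[0,0,-2.5],[0,0,0]],
    [[0,0,-2.5],[0,0,0]],
    [[0,0,-2.5],[0,0,0]],
    [[0,0,-2],[0,0,0]],
    [[0,0,-1],[0,0,0]],
    [[0,0,-0.7],[0,0,0]],
    [[0,0,-0.2],[0,0,0]],
    [[0,0,0],[0,0,0]],
    [[0,0,0],[0,0,0]],
    [[0,0,0],[0,0,0]],
  ],
)

```text
clock: 3.1
tool_pos: [0.5614, 0.2717, 0.0256]
eef_rot: [-0.025, 1.0, 0.0, 0.001]
contact_force: [0.3, -0.3, 0.8]
opening: 0.999
finger_force: 0.0
```

Emit:
step_arm(
  increments=[
    [[0,0,0],[0,0,0]],
    [[0,0,0],[0,0,0]],
    [[0,0,0],[0,0,0]],
    [[0,0,0],[0,0,0]],
    [[0,0,0],[0,0,0]],
    [[0,0,0],[0,0,0]],
    [[0,0,0],[0,0,0]],
    [[0,0,0],[0,0,0]],
    [[0,0,0],[0,0,0]],
    [[0,0,0],[0,0,0]],
  ],
  fingers=0,
  grip_force=58,
)

```text
clock: 4.1
tool_pos: [0.5609, 0.2714, 0.0247]
eef_rot: [-0.025, 1.0, 0.0, -0.0]
contact_force: [-0.2, -0.6, -0.3]
opening: 0.246
finger_force: 58.0
```

```bash
cat >> h.py <<'E'
C=np.array([.4908,.041,0]); CY=8.3
def tcp(N,yaw,p): # p: handle-up degrees
    Rs=R.from_euler("ZY",[yaw,-p],degrees=True); return N+Rs.apply([.109,0,.0245]),Rs
def cn(x,z,y=0): # chute frame mm -> world
    return C+R.from_euler("z",CY,degrees=True).apply(np.array([x,y,z])/1000)
def sn(s,n,y=0):
    a=np.radians(25); return cn(-30+s*np.cos(a)-n*np.sin(a),20+s*np.sin(a)+n*np.cos(a),y)
def plan(W,start=None):
    st=r.get_state(); T=np.array(st["tool_pos"]); Q=R.from_quat(st["eef_rot"])
    F=R.from_quat([0,1,0,0])
    Rs=Q*F.inv() if True else 0
    print("now nose",(T-Rs.apply([.109,0,.0245])).round(4),"ZY",Rs.as_euler("ZYX",degrees=True).round(2))
    for N,y,p in W:
        t,q=tcp(np.array(N),y,p); rv=(q*Rs.inv()).as_rotvec(degrees=True)
        print("to",t.round(4),"d cm",((t-T)*100).round(2),"rot",rv.round(2)); T,Rs=t,q
E
python3 - <<'E'
from h import *
plan([((.452,.266,.12),2.9,0),(sn(62,75),CY,27),(sn(52,12),CY,27),(sn(52,2),CY,27),(sn(2,0),CY,27)])
E
```

```text
now nose [4.520e-01 2.659e-01 2.000e-04] ZY [2.86 0.01 0.  ]
to [0.5609 0.2715 0.1445] d cm [0.000e+00 1.000e-02 1.198e+01] rot [-0.   -0.01  0.04]
to [0.5704 0.0526 0.1855] d cm [  0.96 -21.89   4.1 ] rot [  2.64 -26.88   5.3 ]
to [0.5878 0.0552 0.1242] d cm [ 1.74  0.25 -6.13] rot [0. 0. 0.]
to [0.592  0.0558 0.1151] d cm [ 0.42  0.06 -0.91] rot [0. 0. 0.]
to [0.548  0.0493 0.0922] d cm [-4.4  -0.64 -2.29] rot [0. 0. 0.]
```

Emit:
step_arm(
  increments=[
    [[0,0,0.5],[0,0,0]],
    [[0,0,1.2],[0,0,0]],
    [[0,0,1.5],[0,0,0]],
    [[0,0,1.5],[0,0,0]],
    [[0,0,1.5],[0,0,0]],
    [[0,0,1.5],[0,0,0]],
    [[0,0,1.5],[0,0,0]],
    [[0,0,1.5],[0,0,0]],
    [[0,0,1],[0,0,0]],
    [[0,0,0.3],[0,0,0]],
  ],
)

```text
clock: 5.1
tool_pos: [0.5615, 0.2718, 0.1463]
eef_rot: [-0.025, 1.0, 0.001, 0.001]
contact_force: [0.2, -0.3, -2.7]
opening: 0.243
finger_force: 58.0
```

Emit:
step_arm(
  increments=[
    [[0.1,-1,0.4],[0.26,-2.7,0.53]],
    [[0.1,-2,0.4],[0.26,-2.7,0.53]],
    [[0.1,-2.6,0.4],[0.26,-2.7,0.53]],
    [[0.1,-3,0.4],[0.26,-2.7,0.53]],
    [[0.1,-3,0.4],[0.26,-2.7,0.53]],
    [[0.1,-3,0.4],[0.26,-2.7,0.53]],
    [[0.1,-2.8,0.4],[0.26,-2.7,0.53]],
    [[0.1,-2.2,0.4],[0.26,-2.7,0.53]],
    [[0.1,-1.6,0.4],[0.26,-2.7,0.53]],
    [[0.06,-0.69,0.5],[0.26,-2.6,0.53]],
  ],
)

```text
clock: 6.1
tool_pos: [0.5627, 0.0784, 0.1734]
eef_rot: [-0.06, 0.983, 0.005, 0.172]
contact_force: [-0.1, -0.9, -2.7]
opening: 0.246
finger_force: 58.0
```

```bash
python3 - <<'E'
from h import *
a,_=snap("top","top1"); b,_=snap("side","side1")
plan([(sn(62,75),CY,27),(sn(52,12),CY,27)]); print(r.get_state()["clock"])
o=np.hstack([cv2.resize(a[100:260,220:380],(480,480)),cv2.resize(b[130:290,200:320],(360,480))])[:,:800]
cv2.imwrite("pics/c2.png",o[...,::-1])
E
```

```text
now nose [0.4687 0.0663 0.1134] ZY [  7.12 -19.69  -0.67]
to [0.5704 0.0526 0.1855] d cm [ 0.82 -2.56  1.23] rot [ 1.59 -7.16  1.45]
to [0.5878 0.0552 0.1242] d cm [ 1.74  0.25 -6.13] rot [0. 0. 0.]
6.2
```

View pics/c2.png

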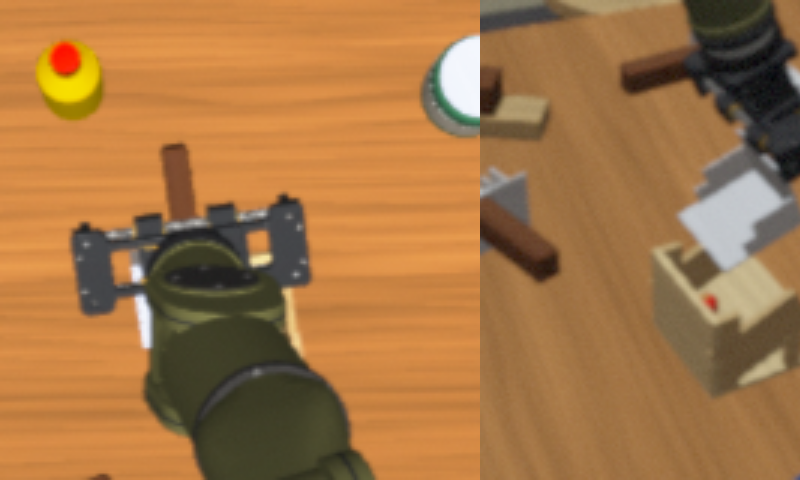

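Left panel (top): the arm hides the scoop, and the handle points away from the robot at (175,180). Right panel (side): the scoop hangs firmly in the grip above the chute, tilted nose down, with its nose at (705,240) and the chute at (720,320).

Emit:
step_arm(
  increments=[
    [[0.1,-0.32,0.15],[0.2,-0.9,0.18]],
    [[0.1,-0.32,0.15],[0.2,-0.9,0.18]],
    [[0.1,-0.32,0.15],[0.2,-0.9,0.18]],
    [[0.1,-0.32,0.15],[0.2,-0.9,0.18]],
    [[0.1,-0.32,0.15],[0.2,-0.9,0.18]],
    [[0.1,-0.32,0.15],[0.2,-0.9,0.18]],
    [[0.1,-0.32,0.15],[0.2,-0.9,0.18]],
    [[0.12,-0.32,0.18],[0.19,-0.86,0.19]],
    [[0,0,0],[0,0,0]],
    [[0,0,0],[0,0,0]],
  ],
)

```text
clock: 7.2
tool_pos: [0.5713, 0.0539, 0.1855]
eef_rot: [-0.07, 0.97, 0.017, 0.232]
contact_force: [0.2, 0.3, -2.4]
opening: 0.242
finger_force: 58.0
```

```bash
python3 - <<'E'
from h import *
print(r.get_state()["clock"])
plan([(sn(55,25),CY,27),(sn(55,6),CY,27)])
E
```

```text
7.2
now nose [0.4861 0.0416 0.1143] ZY [  8.21 -26.93   0.03]
to [0.5851 0.0548 0.1372] d cm [ 1.38  0.08 -4.83] rot [-0.01 -0.07  0.08]
to [0.593  0.0559 0.12  ] d cm [ 0.79  0.12 -1.72] rot [0. 0. 0.]
```

Emit:
step_arm(
  increments=[
    [[0.2,0,-0.7],[0,0,0]],
    [[0.2,0,-0.7],[0,0,0]],
    [[0.2,0,-0.7],[0,0,0]],
    [[0.2,0,-0.7],[0,0,0]],
    [[0.2,0,-0.7],[0,0,0]],
    [[0.2,0,-0.7],[0,0,0]],
    [[0.2,0.05,-0.6],[0,0,0]],
    [[0.2,0.05,-0.5],[0,0,0]],
    [[0.2,0.05,-0.4],[0,0,0]],
    [[0.2,0.05,-0.4],[0,0,0]],
  ],
)

```text
clock: 8.2
tool_pos: [0.5919, 0.0561, 0.1246]
eef_rot: [-0.07, 0.97, 0.017, 0.233]
contact_force: [-0.2, 0.5, -2.4]
opening: 0.239
finger_force: 58.0
```

```bash
python3 - <<'E'
from h import *
b,_=snap("side","side2"); print(r.get_state()["clock"])
plan([(sn(50,0),CY,27),(sn(2,0),CY,27)])
K,D,Rm,t=cal("side"); N=sn(55,10)
o=cv2.resize(b[170:270,240:340],(800,600)[1:]*2,interpolation=2)
cv2.imwrite("pics/c3.png",o[...,::-1])
E
```

```text
8.25
now nose [0.507  0.0438 0.0528] ZY [  8.23 -27.03   0.03]
to [0.5911 0.0556 0.1124] d cm [-0.1  -0.04 -1.17] rot [-0.03  0.03  0.06]
to [0.548  0.0493 0.0922] d cm [-4.3  -0.63 -2.03] rot [0. 0. 0.]
```

View pics/c3.png

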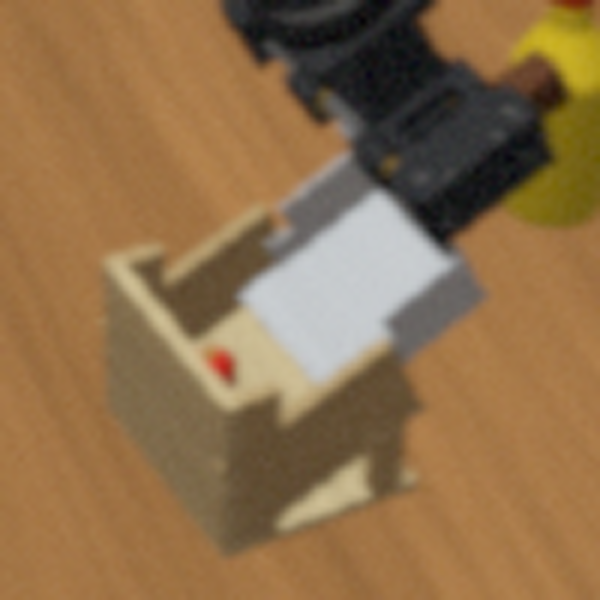

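The scoop's nose (240,295)–(320,380) is centred between the chute walls, and a knob shows at (220,365). Lowering to the floor.

Emit:
step_arm(
  increments=[
    [[-0.02,0,-0.25],[0,0,0]],
    [[-0.02,0,-0.25],[0,0,0]],
    [[-0.02,0,-0.2],[0,0,0]],
    [[-0.02,0,-0.15],[0,0,0]],
    [[-0.02,0,-0.15],[0,0,0]],
    [[0,0,-0.1],[0,0,0]],
    [[0,0,0],[0,0,0]],
    [[0,0,0],[0,0,0]],
    [[0,0,0],[0,0,0]],
    [[0,0,0],[0,0,0]],
  ],
)

```text
clock: 9.25
tool_pos: [0.5907, 0.056, 0.114]
eef_rot: [-0.07, 0.97, 0.017, 0.233]
contact_force: [-0.2, 0.2, -2.2]
opening: 0.245
finger_force: 58.0
```

Emit:
step_arm(
  increments=[
    [[0,0,-0.05],[0,0,0]],
    [[0,0,-0.05],[0,0,0]],
    [[0,0,-0.05],[0,0,0]],
    [[0,0,-0.05],[0,0,0]],
    [[0,0,0],[0,0,0]],
    [[0,0,0],[0,0,0]],
    [[0,0,0],[0,0,0]],
    [[0,0,0],[0,0,0]],
    [[0,0,0],[0,0,0]],
    [[0,0,0],[0,0,0]],
  ],
)

```text
clock: 10.25
tool_pos: [0.5907, 0.056, 0.1119]
eef_rot: [-0.07, 0.97, 0.017, 0.233]
contact_force: [-0.9, 0.1, -3.3]
opening: 0.242
finger_force: 58.0
```

Emit:
step_arm(
  increments=[
    [[0,0,-0.1],[0,0,0]],
    [[-0.2,-0.03,-0.1],[0,0,0]],
    [[-0.3,-0.04,-0.14],[0,0,0]],
    [[-0.3,-0.04,-0.14],[0,0,0]],
    [[-0.3,-0.04,-0.14],[0,0,0]],
    [[-0.3,-0.05,-0.14],[0,0,0]],
    [[-0.3,-0.05,-0.14],[0,0,0]],
    [[-0.3,-0.05,-0.14],[0,0,0]],
    [[-0.2,-0.03,-0.1],[0,0,0]],
    [[0,0,0],[0,0,0]],
  ],
)

```text
clock: 11.25
tool_pos: [0.5681, 0.0526, 0.1002]
eef_rot: [-0.07, 0.97, 0.017, 0.233]
contact_force: [-0.3, -0.7, -1.3]
opening: 0.241
finger_force: 58.0
```

Emit:
step_arm(
  increments=[
    [[-0.2,-0.03,-0.1],[0,0,0]],
    [[-0.25,-0.035,-0.12],[0,0,0]],
    [[-0.25,-0.035,-0.12],[0,0,0]],
    [[-0.25,-0.035,-0.12],[0,0,0]],
    [[-0.25,-0.035,-0.12],[0,0,0]],
    [[-0.25,-0.035,-0.12],[0,0,0]],
    [[-0.2,-0.03,-0.1],[0,0,0]],
    [[-0.15,-0.02,-0.07],[0,0,0]],
    [[0,0,0],[0,0,0]],
    [[0,0,0],[0,0,0]],
  ],
)

```text
clock: 12.25
tool_pos: [0.5502, 0.05, 0.0915]
eef_rot: [-0.07, 0.97, 0.017, 0.233]
contact_force: [0.2, 0.2, -2.4]
opening: 0.243
finger_force: 58.0
```

```bash
python3 - <<'E'
from h import *
b,_=snap("side","side3"); s=r.get_state(); print(s["clock"],s["contact_force"])
plan([(sn(0,0),CY,27)])
o=cv2.resize(b[170:270,240:340],(600,600),interpolation=2)
cv2.imwrite("pics/c4.png",o[...,::-1])
E
```

```text
12.3 [-0.64271815 -0.49617941 -0.08699859]
now nose [0.4651 0.0377 0.0203] ZY [  8.23 -26.99   0.03]
to [0.5462 0.0491 0.0913] d cm [-0.4  -0.09 -0.02] rot [-0.03 -0.02  0.05]
```

View pics/c4.png

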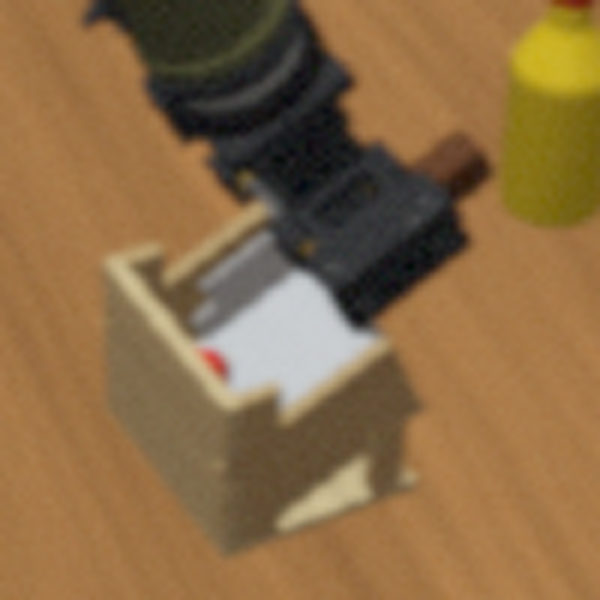

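The nose is about 4 mm short of the corner, with one knob visible at (212,360) and almost no contact force. I'll push on to the corner, then follow the end board up while tilting back.

```bash
python3 - <<'E'
from h import *
plan([(cn(-30,20.3),CY,27),(cn(-45.5,32.5),CY,20),(cn(-45.5,50),CY,5),(cn(-45.5,68),CY,-8),(cn(-45.5,76),CY,-13)])
E
```

```text
now nose [0.4651 0.0377 0.0203] ZY [  8.23 -26.99   0.03]
to [0.5462 0.0491 0.0916] d cm [-0.4  -0.09  0.01] rot [-0.03 -0.02  0.05]
to [0.5388 0.048  0.0928] d cm [-0.74 -0.11  0.12] rot [-1.01  6.93  0.  ]
to [0.5511 0.0498 0.0839] d cm [ 1.23  0.18 -0.89] rot [-2.17 14.84  0.  ]
to [0.556  0.0505 0.0771] d cm [ 0.48  0.07 -0.68] rot [-1.88 12.86  0.  ]
to [0.5563 0.0506 0.0754] d cm [ 0.04  0.01 -0.17] rot [-0.72  4.95  0.  ]
```

Emit:
step_arm(
  increments=[
    [[-0.15,-0.02,-0.03],[0,0,0]],
    [[-0.15,-0.02,-0.03],[0,0,0]],
    [[-0.1,-0.02,0],[0,0,0]],
    [[0,0,0],[0,0,0]],
    [[-0.12,-0.02,0.05],[-0.15,1,0]],
    [[-0.12,-0.02,0.03],[-0.17,1.2,0]],
    [[-0.12,-0.02,0.03],[-0.17,1.2,0]],
    [[-0.12,-0.02,0.03],[-0.17,1.2,0]],
    [[-0.12,-0.02,0.02],[-0.17,1.2,0]],
    [[-0.12,-0.01,0.01],[-0.17,1.2,0]],
  ],
)

```text
clock: 13.3
tool_pos: [0.5404, 0.0485, 0.0931]
eef_rot: [-0.071, 0.982, 0.013, 0.173]
contact_force: [4.6, 0.6, -4.8]
opening: 0.244
finger_force: 58.0
```

Emit:
step_arm(
  increments=[
    [[0.12,0.02,-0.09],[-0.22,1.48,0]],
    [[0.12,0.02,-0.09],[-0.22,1.48,0]],
    [[0.12,0.02,-0.09],[-0.22,1.48,0]],
    [[0.12,0.02,-0.09],[-0.22,1.48,0]],
    [[0.12,0.02,-0.09],[-0.22,1.48,0]],
    [[0.12,0.02,-0.09],[-0.22,1.48,0]],
    [[0.12,0.02,-0.09],[-0.22,1.48,0]],
    [[0.12,0.02,-0.09],[-0.22,1.48,0]],
    [[0.12,0.02,-0.09],[-0.22,1.48,0]],
    [[0.12,0.02,-0.09],[-0.22,1.48,0]],
  ],
)

```text
clock: 14.3
tool_pos: [0.5533, 0.0486, 0.0841]
eef_rot: [-0.071, 0.996, 0.001, 0.061]
contact_force: [-0.1, 0.0, -3.4]
opening: 0.242
finger_force: 58.0
```

```bash
python3 - <<'E'
from h import *
s=r.get_state(); print(s["clock"],s["contact_force"])
plan([(cn(-45.5,68),CY,-8),(cn(-45.5,76),CY,-13)])
E
```

```text
14.3 [-0.09438411  0.01641016 -3.35948044]
now nose [0.4492 0.0334 0.0465] ZY [ 8.21 -6.96 -0.37]
to [0.556  0.0505 0.0771] d cm [ 0.26  0.19 -0.7 ] rot [-1.79 14.86  0.08]
to [0.5563 0.0506 0.0754] d cm [ 0.04  0.01 -0.17] rot [-0.72  4.95  0.  ]
```

Emit:
step_arm(
  increments=[
    [[0.04,0.02,-0.09],[-0.25,2,0]],
    [[0.04,0.02,-0.09],[-0.25,2,0]],
    [[0.03,0.02,-0.09],[-0.25,2,0]],
    [[0.03,0.02,-0.09],[-0.25,2,0]],
    [[0.03,0.02,-0.09],[-0.25,2,0]],
    [[0.03,0.02,-0.09],[-0.25,2,0]],
    [[0.03,0.02,-0.09],[-0.25,2,0]],
    [[0.03,0.02,-0.09],[-0.25,2,0]],
    [[0.02,0.02,-0.09],[-0.25,2,0]],
    [[0.02,0.02,-0.06],[-0.25,2,0]],
  ],
)

```text
clock: 15.3
tool_pos: [0.5565, 0.0504, 0.0751]
eef_rot: [-0.072, 0.991, -0.008, -0.114]
contact_force: [0.4, 0.7, -2.8]
opening: 0.247
finger_force: 58.0
```

Emit:
step_arm(
  increments=[
    [[0,0,0],[0,0,0]],
    [[0,0,0],[0,0,0]],
    [[0,0,0],[0,0,0]],
    [[0,0,0],[0,0,0]],
    [[0,0,0],[0,0,0]],
    [[0,0,0],[0,0,0]],
    [[0,0,0],[0,0,0]],
    [[0,0,0],[0,0,0]],
    [[0,0,0],[0,0,0]],
    [[0,0,0],[0,0,0]],
  ],
)

```text
clock: 16.3
tool_pos: [0.5569, 0.0506, 0.0755]
eef_rot: [-0.071, 0.991, -0.008, -0.113]
contact_force: [0.1, 0.1, -2.3]
opening: 0.239
finger_force: 58.0
```

```bash
python3 - <<'E'
from h import *
a,_=snap("top","top4"); b,_=snap("side","side4"); s=r.get_state(); print(s["clock"],s["contact_force"])
plan([(cn(-45.5,76),CY,-13),(cn(-40,120),CY,-15)])
o=np.hstack([cv2.resize(a[160:240,255:335],(400,400),interpolation=2),cv2.resize(b[180:260,240:320],(400,400),interpolation=2)])
cv2.imwrite("pics/c5.png",o[...,::-1])
E
```

```text
16.4 [-0.39615864  0.12796465 -3.853117  ]
now nose [0.4464 0.0347 0.0763] ZY [ 8.24 13.06 -0.02]
to [0.5563 0.0506 0.0754] d cm [-0.06 -0.01 -0.02] rot [ 0.02 -0.06  0.06]
to [0.5617 0.0513 0.1155] d cm [0.54 0.08 4.01] rot [-0.29  1.98  0.  ]
```

View pics/c5.png

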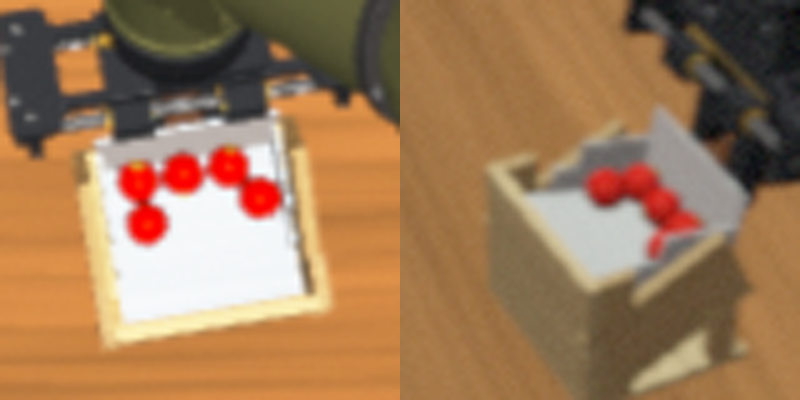

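Both panels show all five knobs in the bowl against the back wall (top: 138,180; 183,175; 229,165; 260,198; 148,223), and the chute is empty. Next I lift and carry them to the pot.

```bash
python3 - <<'E'
from h import *
print(r.get_state()["q"])
pot=np.array([.4788,-.2748,0]); u=np.array([np.cos(np.radians(-30)),np.sin(np.radians(-30)),0])
n=lambda off,z: pot+u*off+[0,0,z]
plan([(cn(-38,160),CY,-13),((.47,-.05,.16),-5,-13),(n(.02,.16),-30,-13),(n(.02,.13),-30,-10),(n(.02,.108),-30,0),(n(.02,.105),-30,25),(n(.02,.105),-30,50)])
E
```

```text
[ 0.17410304  1.00266527 -0.65617314  1.64275358  0.63094601  0.97014946
  0.97310783]
now nose [0.4464 0.0347 0.0763] ZY [ 8.24 13.06 -0.02]
to [0.5637 0.0516 0.1594] d cm [0.68 0.1  8.38] rot [ 0.02 -0.06  0.06]
to [ 0.5813 -0.0597  0.1594] d cm [  1.75 -11.14   0.  ] rot [  0.   -0.  -13.3]
to [ 0.5929 -0.3407  0.1594] d cm [  1.16 -28.09  -0.  ] rot [  0.   0. -25.]
to [ 0.5928 -0.3406  0.1352] d cm [-0.01  0.01 -2.42] rot [-1.5 -2.6  0. ]
to [ 0.5905 -0.3393  0.1325] d cm [-0.23  0.13 -0.27] rot [-5.   -8.66  0.  ]
to [ 0.5727 -0.329   0.1733] d cm [-1.78  1.03  4.08] rot [-12.5  -21.65  -0.  ]
to [ 0.5405 -0.3104  0.2042] d cm [-3.22  1.86  3.1 ] rot [-12.5  -21.65  -0.  ]
```

Emit:
step_arm(
  increments=[
    [[0.1,0,0.3],[0,0,0]],
    [[0.1,0,0.6],[0,0,0]],
    [[0.1,0.02,0.9],[0,0,0]],
    [[0.1,0.02,1],[0,0,0]],
    [[0.1,0.02,1.1],[0,0,0]],
    [[0.1,0.02,1.1],[0,0,0]],
    [[0.1,0.02,1.1],[0,0,0]],
    [[0.1,0.02,1],[0,0,0]],
    [[0,0,0.8],[0,0,0]],
    [[0,0,0.5],[0,0,0]],
  ],
)

```text
clock: 17.4
tool_pos: [0.5651, 0.0519, 0.1604]
eef_rot: [-0.071, 0.991, -0.008, -0.113]
contact_force: [-0.3, 0.4, -2.6]
opening: 0.241
finger_force: 58.0
```

Emit:
step_arm(
  increments=[
    [[0.05,-0.3,0],[0,0,-0.5]],
    [[0.1,-0.6,0],[0,0,-1]],
    [[0.15,-0.9,0],[0,0,-1.3]],
    [[0.2,-1.2,0],[0,0,-1.3]],
    [[0.2,-1.4,0],[0,0,-1.3]],
    [[0.2,-1.4,0],[0,0,-1.3]],
    [[0.2,-1.4,0],[0,0,-1.3]],
    [[0.2,-1.4,0],[0,0,-1.3]],
    [[0.2,-1.4,0],[0,0,-1.3]],
    [[0.2,-1.4,0],[0,0,-1.3]],
  ],
)

```text
clock: 18.4
tool_pos: [0.5821, -0.0634, 0.1595]
eef_rot: [0.033, 0.993, 0.004, -0.114]
contact_force: [-0.4, 0.2, -2.9]
opening: 0.246
finger_force: 58.0
```

Emit:
step_arm(
  increments=[
    [[0.15,-1.6,0],[0,0,-1.4]],
    [[0.15,-1.6,0],[0,0,-1.4]],
    [[0.1,-1.7,0],[0,0,-1.4]],
    [[0.1,-1.7,0],[0,0,-1.4]],
    [[0.1,-1.7,0],[0,0,-1.4]],
    [[0.1,-1.7,0],[0,0,-1.4]],
    [[0.1,-1.7,0],[0,0,-1.4]],
    [[0,-1.6,0],[0,0,-1.4]],
    [[0,-1.6,0],[0,0,-1.4]],
    [[0,-1.6,0],[0,0,-1.4]],
  ],
)

```text
clock: 19.4
tool_pos: [0.5899, -0.2284, 0.1595]
eef_rot: [0.153, 0.982, 0.017, -0.112]
contact_force: [0.4, 0.9, -2.8]
opening: 0.239
finger_force: 58.0
```

```bash
python3 - <<'E'
from h import *
s=r.get_state(); print(s["clock"],s["q"])
pot=np.array([.4788,-.2748,0]); u=np.array([np.cos(np.radians(-30)),np.sin(np.radians(-30)),0])
n=lambda off,z: pot+u*off+[0,0,z]
plan([(n(.02,.16),-30,-13)])
E
```

```text
19.4 [ 0.58043616  0.95639743 -0.61186614  1.35169067  0.48059285  1.22288858
  1.1662302 ]
now nose [ 0.4835 -0.1943  0.1603] ZY [-1.778e+01  1.307e+01 -1.000e-02]
to [ 0.5929 -0.3407  0.1594] d cm [ 3.000e-01 -1.123e+01 -1.000e-02] rot [ -0.02  -0.07 -12.23]
```

Emit:
step_arm(
  increments=[
    [[0.03,-1.5,0],[0,0,-1.4]],
    [[0.03,-1.5,0],[0,0,-1.4]],
    [[0.03,-1.5,0],[0,0,-1.4]],
    [[0.03,-1.5,0],[0,0,-1.4]],
    [[0.03,-1.4,0],[0,0,-1.4]],
    [[0.03,-1.3,0],[0,0,-1.4]],
    [[0.03,-1.1,0],[0,0,-1.3]],
    [[0.03,-0.8,0],[0,0,-1.2]],
    [[0.03,-0.5,0],[0,0,-0.9]],
    [[0.03,-0.15,0],[0,0,-0.5]],
  ],
)

```text
clock: 20.4
tool_pos: [0.5929, -0.3401, 0.1594]
eef_rot: [0.257, 0.96, 0.029, -0.11]
contact_force: [-0.0, -0.8, -3.5]
opening: 0.242
finger_force: 58.0
```

Emit:
step_arm(
  increments=[
    [[0,0,-0.4],[0,0,0]],
    [[0,0,-0.4],[0,0,0]],
    [[0,0,-0.4],[-0.25,-0.43,0]],
    [[0,0,-0.4],[-0.25,-0.43,0]],
    [[0,0,-0.4],[-0.25,-0.43,0]],
    [[0,0,-0.3],[-0.25,-0.43,0]],
    [[0,0,-0.1],[-0.25,-0.44,0]],
    [[0,0,0],[-0.25,-0.44,0]],
    [[0,0,0],[0,0,0]],
    [[0,0,0],[0,0,0]],
  ],
)

```text
clock: 21.4
tool_pos: [0.593, -0.3397, 0.1358]
eef_rot: [0.258, 0.962, 0.022, -0.085]
contact_force: [0.1, -0.0, -3.1]
opening: 0.242
finger_force: 58.0
```

```bash
python3 - <<'E'
from h import *
a,_=snap("top","top5"); b,_=snap("side","side5"); s=r.get_state(); print(s["clock"],s["q"])
pot=np.array([.4788,-.2748,0]); u=np.array([np.cos(np.radians(-30)),np.sin(np.radians(-30)),0])
n=lambda off,z: pot+u*off+[0,0,z]
plan([(n(.02,.108),-30,0),(n(.02,.106),-30,15),(n(.02,.106),-30,30),(n(.02,.106),-30,50)])
o=np.hstack([cv2.resize(a[160:260,350:450],(400,400),interpolation=2),cv2.resize(b[240:340,270:370],(400,400),interpolation=2)])
cv2.imwrite("pics/c6.png",o[...,::-1])
E
```

```text
21.5 [ 0.69816639  1.0164187  -0.55987973  1.23438602  0.47064524  1.1996246
  1.16070977]
now nose [ 0.4964 -0.284   0.1306] ZY [-2.997e+01  1.004e+01 -1.000e-02]
to [ 0.5905 -0.3393  0.1325] d cm [-0.26  0.05 -0.32] rot [-5.01 -8.7  -0.03]
to [ 0.5818 -0.3343  0.1579] d cm [-0.87  0.5   2.54] rot [ -7.5  -12.99   0.  ]
to [ 0.5673 -0.3259  0.1817] d cm [-1.45  0.84  2.38] rot [ -7.5  -12.99   0.  ]
to [ 0.5405 -0.3104  0.2052] d cm [-2.67  1.54  2.35] rot [-10.   -17.32  -0.  ]
```

View pics/c6.png

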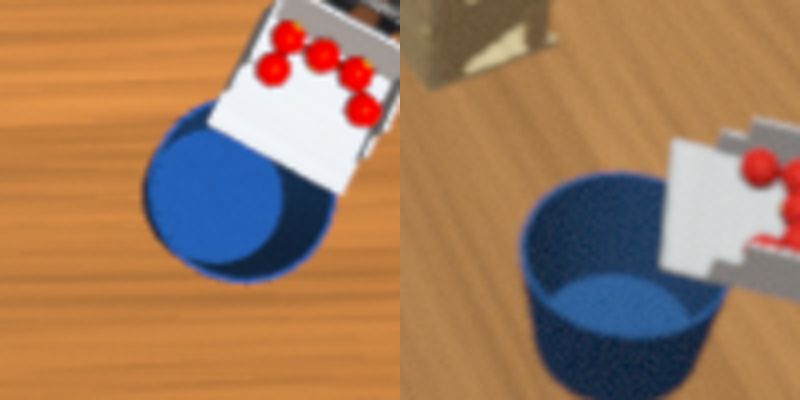

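All five knobs lie in the bowl, and the nose is over the pot's near side (top panel: 210–345, 125–190). I'll shift 1 cm further in, level the scoop, then tip.

Emit:
step_arm(
  increments=[
    [[-0.11,0.06,0],[0,0,0]],
    [[-0.13,0.06,0],[0,0,0]],
    [[-0.13,0.06,-0.04],[-0.6,-1.04,0]],
    [[-0.13,0.06,-0.04],[-0.6,-1.04,0]],
    [[-0.13,0.06,-0.04],[-0.6,-1.04,0]],
    [[-0.13,0.06,-0.04],[-0.6,-1.04,0]],
    [[-0.13,0.06,-0.04],[-0.6,-1.04,0]],
    [[-0.11,0.06,-0.04],[-0.6,-1.04,0]],
    [[-0.1,0.06,-0.04],[-0.6,-1.04,0]],
    [[0,0,-0.04],[-0.3,-0.5,0]],
  ],
)

```text
clock: 22.5
tool_pos: [0.5814, -0.334, 0.1324]
eef_rot: [0.258, 0.966, 0.002, -0.009]
contact_force: [-0.0, 0.5, -3.0]
opening: 0.243
finger_force: 58.0
```

Emit:
step_arm(
  increments=[
    [[-0.29,0.17,0.85],[-2.5,-4.33,0]],
    [[-0.29,0.17,0.85],[-2.5,-4.33,0]],
    [[-0.29,0.17,0.85],[-2.5,-4.33,0]],
    [[-0.48,0.28,0.79],[-2.5,-4.33,0]],
    [[-0.48,0.28,0.79],[-2.5,-4.33,0]],
    [[-0.48,0.28,0.79],[-2.5,-4.33,0]],
    [[-0.67,0.39,0.6],[-2.5,-4.33,0]],
    [[-0.67,0.39,0.6],[-2.5,-4.33,0]],
    [[-0.67,0.39,0.6],[-2.5,-4.33,0]],
    [[-0.67,0.38,0.6],[-2.5,-4.33,0]],
  ],
)

```text
clock: 23.5
tool_pos: [0.5223, -0.319, 0.1695]
eef_rot: [0.253, 0.933, -0.093, 0.239]
contact_force: [-1.4, -0.5, -3.6]
opening: 0.243
finger_force: 58.0
```

```bash
python3 - <<'E'
from h import *
a,_=snap("top","top6"); b,_=snap("side","side6"); s=r.get_state(); print(s["clock"],s["q"],s["contact_force"])
pot=np.array([.4788,-.2748,0]); u=np.array([np.cos(np.radians(-30)),np.sin(np.radians(-30)),0])
n=lambda off,z: pot+u*off+[0,0,z]
plan([(n(.01,.106),-30,50),(n(.04,.16),-30,20),(n(.08,.16),-30,0)])
o=np.hstack([cv2.resize(a[160:260,350:450],(400,400),interpolation=2),cv2.resize(b[240:340,270:370],(400,400),interpolation=2)])
cv2.imwrite("pics/c7.png",o[...,::-1])
E
```

```text
23.6 [ 0.70689636  0.71047414 -0.46152691  2.1738829   2.05408669  0.44863585
 -0.52442926] [-1.40526942  0.17809161 -2.01833787]
now nose [ 0.4454 -0.2772  0.0933] ZY [-29.34 -29.    -3.28]
to [ 0.5319 -0.3054  0.2052] d cm [1.3  1.15 3.77] rot [ -8.18 -19.51   1.45]
to [ 0.5949 -0.3418  0.2203] d cm [ 6.3  -3.64  1.51] rot [15.   25.98  0.  ]
to [ 0.6425 -0.3693  0.1845] d cm [ 4.76 -2.75 -3.58] rot [10.   17.32  0.  ]
```

View pics/c7.png

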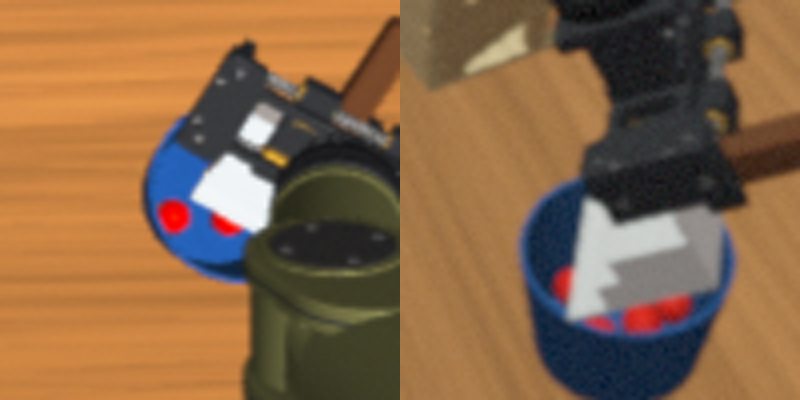

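The knobs have rolled into the pot; at least four show in the side panel at (565,285), (600,325), (645,320) and (680,305). I'll raise the scoop straight up and recount.

Emit:
step_arm(
  increments=[
    [[0,0,0.5],[0,0,0]],
    [[0,0,0.8],[0,0,0]],
    [[0,0,0.8],[0,0,0]],
    [[0,0,0.8],[0,0,0]],
    [[0,0,0.8],[0,0,0]],
    [[0,0,0.8],[0,0,0]],
    [[0,0,0.8],[0,0,0]],
    [[0,0,0.8],[0,0,0]],
    [[0,0,0.8],[0,0,0]],
    [[0,0,0.8],[0,0,0]],
  ],
)

```text
clock: 24.6
tool_pos: [0.5226, -0.3188, 0.2477]
eef_rot: [0.253, 0.933, -0.092, 0.238]
contact_force: [-0.0, -0.2, -2.3]
opening: 0.243
finger_force: 58.0
```

Emit:
step_arm(
  increments=[
    [[0.5,1,0],[0,0,0]],
    [[0.8,1.5,0],[0,0,0]],
    [[0.8,1.5,0],[0,0,0]],
    [[0.8,1.5,0],[0,0,0]],
    [[0.8,1.5,0],[0,0,0]],
    [[0.8,1.5,0],[0,0,0]],
    [[0.8,1.5,0],[0,0,0]],
    [[0.8,1.5,0],[0,0,0]],
    [[0.8,1.5,0],[0,0,0]],
    [[0.4,1,0],[0,0,0]],
  ],
)

```text
clock: 25.6
tool_pos: [0.5951, -0.1762, 0.2454]
eef_rot: [0.252, 0.934, -0.091, 0.237]
contact_force: [0.4, -0.6, -3.7]
opening: 0.242
finger_force: 58.0
```

```bash
python3 - <<'E'
from h import *
a,_=snap("top","top7"); b,_=snap("side","side7"); s=r.get_state(); print(s["clock"],s["q"],s["contact_force"])
# lay-down target: clear bench spot
plan([((.52,-.08,.06),-20,0),((.52,-.08,.001),-20,0)])
o=np.hstack([cv2.resize(a[110:260,310:460],(400,400),interpolation=2),cv2.resize(b[190:340,250:400],(400,400),interpolation=2)])
cv2.imwrite("pics/c8.png",o[...,::-1])
E
```

```text
25.7 [ 0.22829197  0.55731264 -0.23229376  2.05007685  1.34761093  0.40014413
 -0.13636021] [-0.41334665 -0.21607335 -1.38793539]
now nose [ 0.5216 -0.1365  0.1708] ZY [-29.26 -29.16  -3.29]
to [ 0.6224 -0.1173  0.0845] d cm [  2.76   5.87 -16.08] rot [15.1  25.19  9.9 ]
to [ 0.6224 -0.1173  0.0255] d cm [ 0.   0.  -5.9] rot [0. 0. 0.]
```

View pics/c8.png

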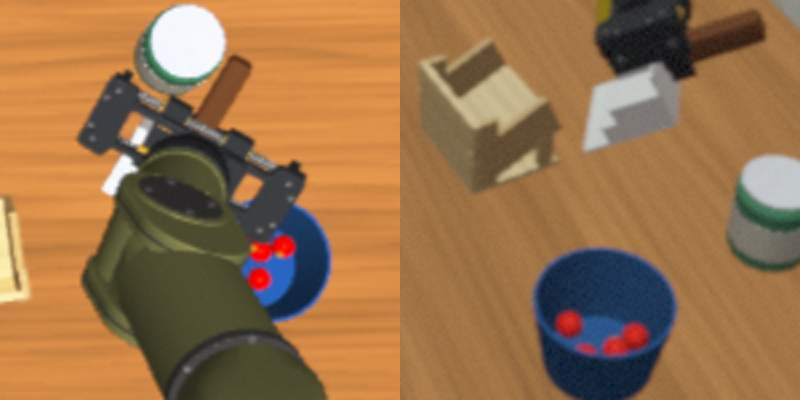

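Side panel: four knobs are visible in the standing pot (568,323; 585,350; 615,347; 635,335), and the chute is empty; the near wall may be hiding the fifth. I'll return the scoop to its original clear spot.

```bash
python3 - <<'E'
from h import *
plan([((.452,.266,.19),2.9,0)])
z=np.load("top7.npz"); im=z["im"]; hsv=cv2.cvtColor(im,cv2.COLOR_RGB2HSV); red=((hsv[...,0]<8)|(hsv[...,0]>172))&(hsv[...,1]>150)
n,l,st,c=cv2.connectedComponentsWithStats(red.astype(np.uint8)); print(c[1:].round(),st[1:,4])
E
```

```text
now nose [ 0.5216 -0.1365  0.1708] ZY [-29.26 -29.16  -3.29]
to [0.5609 0.2715 0.2145] d cm [-3.4  44.75 -3.08] rot [ 9.92 28.03 32.29]
[[241. 119.]
 [412. 203.]
 [407. 214.]] [70 93 47]
```

Emit:
step_arm(
  increments=[
    [[-0.17,1,0.1],[0.5,1.4,1.61]],
    [[-0.17,1.7,0.1],[0.5,1.4,1.61]],
    [[-0.17,2.3,0.1],[0.5,1.4,1.61]],
    [[-0.17,2.5,0.1],[0.5,1.4,1.61]],
    [[-0.17,2.5,0.1],[0.5,1.4,1.61]],
    [[-0.17,2.5,0],[0.5,1.4,1.61]],
    [[-0.17,2.5,0],[0.5,1.4,1.61]],
    [[-0.17,2.5,0],[0.5,1.4,1.61]],
    [[-0.17,2.5,0],[0.5,1.4,1.61]],
    [[-0.17,2.5,0],[0.5,1.4,1.61]],
  ],
)

```text
clock: 26.7
tool_pos: [0.5763, 0.0455, 0.2502]
eef_rot: [0.117, 0.985, -0.048, 0.12]
contact_force: [-0.2, -1.0, -2.5]
opening: 0.244
finger_force: 58.0
```

Emit:
step_arm(
  increments=[
    [[-0.17,2.5,0],[0.5,1.4,1.61]],
    [[-0.17,2.5,0],[0.5,1.4,1.61]],
    [[-0.17,2.5,-0.1],[0.5,1.4,1.61]],
    [[-0.17,2.5,-0.1],[0.5,1.4,1.61]],
    [[-0.17,2.5,-0.2],[0.5,1.4,1.61]],
    [[-0.17,2.5,-0.2],[0.5,1.4,1.61]],
    [[-0.17,2.4,-0.3],[0.5,1.4,1.61]],
    [[-0.17,2,-0.5],[0.5,1.4,1.61]],
    [[-0.17,1.5,-0.5],[0.5,1.4,1.61]],
    [[-0.17,1,-0.5],[0.5,1.4,1.61]],
  ],
)

```text
clock: 27.7
tool_pos: [0.5597, 0.2654, 0.2257]
eef_rot: [-0.024, 1.0, -0.001, -0.001]
contact_force: [-0.6, -0.5, -1.5]
opening: 0.239
finger_force: 58.0
```

```bash
python3 - <<'E'
from h import *
a,_=snap("top","top8"); s=r.get_state(); print(s["clock"],s["contact_force"])
plan([((.452,.266,.04),2.9,0),((.452,.266,.001),2.9,0)])
cv2.imwrite("pics/c9.png",cv2.resize(a[100:260,180:460],None,fx=2.8,fy=2.8)[...,::-1])
E
```

```text
27.75 [ 0.99097431  1.69530619 -2.70388071]
now nose [0.4507 0.2608 0.2006] ZY [ 2.8   0.19 -0.09]
to [0.5609 0.2715 0.0645] d cm [  0.12   0.53 -16.02] rot [ 0.09 -0.18  0.1 ]
to [0.5609 0.2715 0.0255] d cm [ 0.   0.  -3.9] rot [0. 0. 0.]
```

View pics/c9.png

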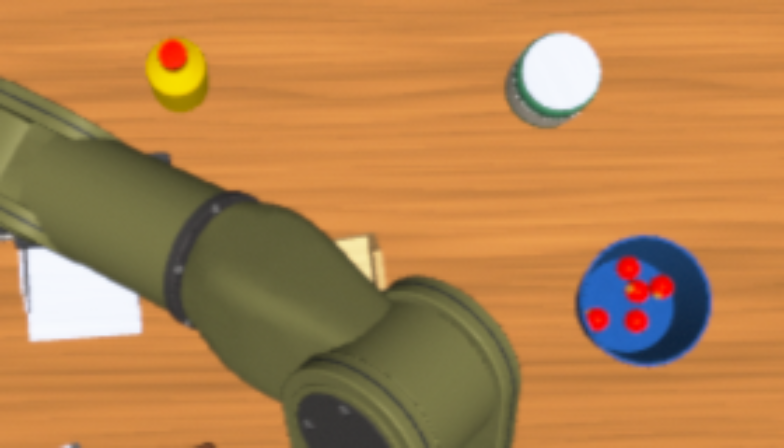

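All five knobs are in the pot: (628,267), (637,290), (663,286), (597,318) and (636,320). The glue and tin haven't moved. Before descending I'll check how high the arm is above the bench, since its elbow now swings sideways.

```bash
python3 - <<'E'
from h import *
z=np.load("top8.npz");P=z["P"];print(r.get_state()["q"].round(2) if hasattr(r.get_state()["q"],"round") else r.get_state()["q"])
for v,u in [(180,205),(195,265),(215,320),(240,350),(250,300),(235,300)]: print((v,u),P[v,u].round(3))
E
```

```text
[-0.12  0.79 -0.76  1.58  0.61  1.03  0.56]
(180, 205) [0.505 0.218 0.634]
(195, 265) [0.47  0.114 0.72 ]
(215, 320) [0.436 0.033 0.765]
(240, 350) [ 0.398 -0.01   0.767]
(250, 300) [0.385 0.065 0.777]
(235, 300) [0.407 0.065 0.797]
```

High enough; descending.

Emit:
step_arm(
  increments=[
    [[0,0.1,-1],[0,0,0]],
    [[0,0.1,-1.8],[0,0,0]],
    [[0.02,0.1,-1.9],[0,-0.1,0]],
    [[0.02,0.1,-1.9],[0,-0.1,0]],
    [[0.02,0.1,-1.9],[0.09,0,0]],
    [[0.02,0,-1.9],[0,0,0.1]],
    [[0,0,-1.9],[0,0,0]],
    [[0,0,-1.8],[0,0,0]],
    [[0,0,-1.3],[0,0,0]],
    [[0,0,-0.8],[0,0,0]],
  ],
)

```text
clock: 28.75
tool_pos: [0.5602, 0.2695, 0.0629]
eef_rot: [-0.024, 1.0, -0.001, 0.001]
contact_force: [-0.4, 0.7, -1.6]
opening: 0.243
finger_force: 58.0
```

Emit:
step_arm(
  increments=[
    [[0,0,-0.6],[0,0,0]],
    [[0,0,-0.6],[0,0,0]],
    [[0,0,-0.6],[0,0,0]],
    [[0,0,-0.6],[0,0,0]],
    [[0,0,-0.4],[0,0,0]],
    [[0,0,-0.3],[0,0,0]],
    [[0,0,-0.2],[0,0,0]],
    [[0,0,-0.1],[0,0,0]],
    [[0,0,0],[0,0,0]],
    [[0,0,0],[0,0,0]],
  ],
)

```text
clock: 29.75
tool_pos: [0.5606, 0.2705, 0.0304]
eef_rot: [-0.024, 1.0, -0.0, 0.002]
contact_force: [-0.1, 0.4, -1.7]
opening: 0.246
finger_force: 58.0
```

Emit:
step_arm(
  increments=[
    [[0,0,-0.1],[0,0,0]],
    [[0,0,-0.1],[0,0,0]],
    [[0,0,-0.1],[0,0,0]],
    [[0,0,-0.1],[0,0,0]],
    [[0,0,-0.05],[0,0,0]],
    [[0,0,-0.05],[0,0,0]],
    [[0,0,0],[0,0,0]],
    [[0,0,0],[0,0,0]],
    [[0,0,0],[0,0,0]],
    [[0,0,0],[0,0,0]],
  ],
)

```text
clock: 30.75
tool_pos: [0.5605, 0.2704, 0.0253]
eef_rot: [-0.024, 1.0, -0.0, 0.002]
contact_force: [-0.7, 0.4, -2.0]
opening: 0.244
finger_force: 58.0
```

Emit:
step_arm(
  increments=[
    [[0,0,-0.05],[0,0,0]],
    [[0,0,-0.05],[0,0,0]],
    [[0,0,0],[0,0,0]],
    [[0,0,0],[0,0,0]],
    [[0,0,0],[0,0,0]],
    [[0,0,0],[0,0,0]],
    [[0,0,0],[0,0,0]],
    [[0,0,0],[0,0,0]],
    [[0,0,0],[0,0,0]],
    [[0,0,0],[0,0,0]],
  ],
)

```text
clock: 31.75
tool_pos: [0.5607, 0.2704, 0.0247]
eef_rot: [-0.024, 1.0, -0.0, 0.002]
contact_force: [-1.0, -1.9, 4.5]
opening: 0.242
finger_force: 58.0
```

Emit:
step_arm(
  increments=[
    [[0,0,0],[0,0,0]],
    [[0,0,0],[0,0,0]],
    [[0,0,0],[0,0,0]],
    [[0,0,0],[0,0,0]],
    [[0,0,0],[0,0,0]],
    [[0,0,0],[0,0,0]],
    [[0,0,0],[0,0,0]],
    [[0,0,0],[0,0,0]],
    [[0,0,0],[0,0,0]],
    [[0,0,0],[0,0,0]],
  ],
  fingers=1,
)

```text
clock: 32.75
tool_pos: [0.5605, 0.2704, 0.0243]
eef_rot: [-0.024, 1.0, -0.0, 0.002]
contact_force: [0.3, 0.1, -0.2]
opening: 1.001
finger_force: 0.0
```

Emit:
step_arm(
  increments=[
    [[0,0,0.5],[0,0,0]],
    [[0,0,1],[0,0,0]],
    [[0,0,1.5],[0,0,0]],
    [[0,0,2],[0,0,0]],
    [[0,0,2],[0,0,0]],
    [[0,0,2],[0,0,0]],
    [[0,0,2],[0,0,0]],
    [[0,0,2],[0,0,0]],
    [[0,0,1.5],[0,0,0]],
    [[0,0,0.5],[0,0,0]],
  ],
)

```text
clock: 33.75
tool_pos: [0.5612, 0.2712, 0.1768]
eef_rot: [-0.024, 1.0, 0.001, 0.003]
contact_force: [0.4, 0.1, 0.1]
opening: 0.999
finger_force: 0.0
```

```bash
python3 - <<'E'
from h import *
b,_=snap("side","side9"); P=np.load("side9.npz")["P"]; s=r.get_state(); print(s["clock"],s["contact_force"],s["tool_pos"])
cv2.imwrite("pics/c10.png",cv2.resize(b[120:360,140:420],None,fx=2.4,fy=2.4)[...,::-1])
E
```

```text
33.8 [-0.17951716 -0.74160886 -0.1923977 ] [0.56111435 0.27098966 0.17645397]
```

View pics/c10.png

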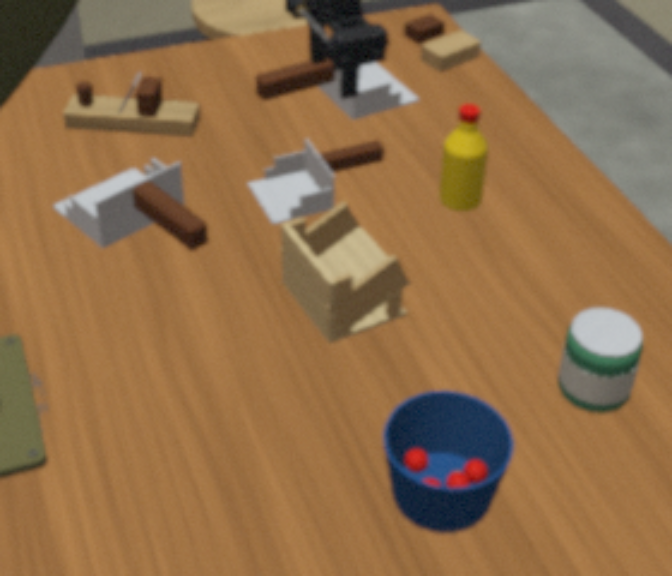

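The scoop lies flat and right way up at (290,185), released. The pot is standing with the knobs in it at (447,465), and the glue, tin and plane are where they started. Handing in.

```bash
python3 -c "
from plant import r
print(r.finish_job())"
```

```text
the job is handed in; nothing more can be done
None
```

All five knobs are in the blue pot, which is still standing. The scoop lies flat and right way up on the bench, the glue, tin and plane are where they started, and the job was handed in at about 34 s of the 72 s allowed.

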